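# Slide the specimen holder under the stage clip

### The job

Load the yarn inspection stage: with one fingertip press the long steel bar of the spring clip down and keep it down, so that its rubber-footed jaw stands open, and meanwhile with the other fingertip push the flat specimen holder along its channel, beneath the jaw, until it lies right against the end stop. Only then let the bar up so that the clip comes down on the holder, and move clear. The holder is pushed, never lifted, and the small things standing round the stage stay where they are.

Things in the scene. Friction and masses are not known exactly. Their poses are not given: they have to be found in the camera images.
- stage: Fixed inspection stage: grey base 200 x 140 x 10 mm with a raised aluminium deck, top 24 mm above the worktop, x -125 to 75, y -35 to 35 mm. Origin on the worktop under the channel's middle line; x = push direction, y = towards the press bar, z up. Two guide rails (y 27 to 34 mm each side, x -105 to 60, tops 30 mm above the worktop) leave a channel 54 mm wide.
- stop_face (a point): Foot of the end stop's face, on the deck at the channel's middle (stage x 55 mm, 24 mm above the worktop). The stop is a steel block 62 mm wide, 14 mm high above the deck.
- jaw_spot (a point): Where the clip's rubber foot (stage x 25 to 37, y -13 to 5 mm) rests on the holder once clipped: 34 mm above the worktop. Fixed to the stage, it does not move with the clip. Shut on the empty deck, the foot hangs under 5 mm above the deck and bars the way to the holder. Nothing of the clip is ever higher than 60 mm above the worktop.
- press_spot (a point): Middle of the press bar's top as it lies pressed level: 28 mm above the worktop, stage x -60, y 74 mm (fixed to the stage, does not move with the bar). The bar is a flat steel strip, stage x -120 to 5, y 57 to 91 mm, equally high all along x: a fingertip can slide along it while holding it down. Unpressed it slopes up outwards, outer edge about 42 mm above the worktop.
- clip (a joint): Spring clip's hinge angle, rad (axis along stage x at y 44 mm, 30 mm above the worktop, lugs at its ends 36 mm high): 0 shut, grows as the bar is pressed, 0.30 bar level and foot about 5 mm clear of the holder, 0.34 hard stop (bar about 27 mm above the worktop). The holder passes above about 0.17 and, clipped, holds it at about 0.16. Takes 4 N at mid-bar at first, 9 N when level.
- holder: Flat aluminium specimen holder, 70 (x) x 50 (y) x 10 mm thick, with a 32 mm window, lying on the deck between the rails. Origin: centre of its underside, 24 mm above the worktop; axes as the stage's. Starts in front of the jaw, centre at stage x -45 to -24 mm; against the stop its centre is at x 20 mm. Push it at its rear edge, 35 mm behind its centre. 80 to 170 g.
- snips: Thread snips 114 x 25 x 9 mm lying on the worktop along the -y side of the stage; a bystander. Origin at the underside.
- pick_glass: Folding magnifier 38 x 36 x 40 mm standing on the worktop on the -y side of the stage; a bystander. Origin at the underside.
- weight_50: Balance weight, 24 mm across and 30 mm high, standing beyond the end stop; a bystander. Origin at the underside.
- weight_20: Smaller balance weight, 18 mm across and 23 mm high, standing beyond the stage; a bystander. Origin at the underside.

How it is judged:
By the outcome, as a careful person would: the job done as asked, in the order asked, and still so for the second after the job is handed in, with the robot touching nothing.
It also fails if it takes over 42 s, if anything falls off the work surface, if the arm or the gripper's body presses on something with over 40 N, if the wrist force passes 120 N, or if a joint passes its speed limit or range.

### The arm

A 7-joint arm with a two-finger parallel gripper is mounted at the origin on a cart in front of the work surface, level with it; the furniture and walls round the work are solid. World frame = base frame: x ahead of the robot, y to its left, z up, the work surface at z = 0. Lengths are in m, angles in rad, forces in N, time in s.
With the tool pointing down it reaches from about 0.425 to 1.025 m from the base axis. Payload 9.4 kg.
Tool frame: the origin (TCP) lies at the very end of the fingers, on their centre line; the grasp point (between the pads) lies 19 mm behind it (robot.pinch_z is the distance from the TCP to the grasp point, in m); x points along the fingers, z is the direction in which the jaws open and shut, and the axes are right-handed (so a half turn about x gives the same grasp; the last joint's range is limited). The gripper opens to 93 mm and grips with 3 to 60 N. Pads are 15 mm wide; open, the fingers measure 128 mm over their backs; the gripper's body (75 mm by 188 mm) begins 65 mm behind the grasp point.
Start: joints at [-1.342, 0.599, -0.003, 1.599, 0.002, 0.943, -0.08], TCP at [0.218, 0.691, 0.219] pointing down, gripper open.
Joint ranges: [-2.57, 2.57], [-0.35, 1.97], [-1.29, 1.29], [0.11, 2.56], [-1.05, 4.19], [0.11, 1.86], [-2.63, 2.63]. Speed limits (rad/s): [2.22, 2.22, 3.01, 3.01, 3.14, 3.14, 3.14].

### API

Orientations are given as a rotation vector (axis times angle).
In Python, from station import robot, read_camera gives the robot as it stands. Calls block until the motion is done:
- robot.move_ptp(position, orientation): joint-space move of the TCP to a pose.
- robot.movel(position, rot=None, rate=0.15, threshold=None): straight line of the TCP; rot=None keeps the orientation; rate is the mean speed in m/s. With threshold (N) it stops when the force on the tool has changed by that much, and returns True; else False.
- robot.set_joints(angles): joint-space move.
- robot.open_jaws() and robot.clamp(strength=None): open the fingers fully, or close them until they stop; strength is the grip in N (None keeps the last).
- robot.pause(seconds).
- robot.ik(position, orientation): joint angles nearest the present ones, or None.
- read_camera(name): name is "scene" or "top" or "wrist"; returns a dict with "frame" (400x640x3 uint8, red, green, blue), "fovy" (degrees; the focal length in pixels is half the picture's height over the tangent of half this angle, whatever the lens; pixels are square), "cx", "cy" (the principal point, pixels), "rvec" (rotation vector, rad) and "tvec" (3), from world to camera coordinates, as OpenCV has them. Camera axes: x right, y down, z forward; pixel columns grow to the right and rows downward; lengths in m; the calibration is good to about 2 mm. A picture is of the moment at which its call begins. There is no depth.
A pose or a line that the arm cannot do raises robot.PlanningError and nothing moves.
- robot.finish_job(): hands the job in, once; it reports no verdict.
Readings, each from a call of its own:
- robot.read_t(): time.
- robot.read_joint_pos(): joint angles.
- robot.read_dq(): joint speeds.
- robot.read_joint_efforts(): joint torques, N m.
- robot.read_tool_pos(): TCP position.
- robot.read_tcp_rot(): TCP orientation.
- robot.read_wrist_force(): force on the tool from outside, world axes, zero at the start.
- robot.read_moment(): the same for the moment, N m.
- robot.read_grip_width(): opening from 0.0 (shut) to 1.0 (fully open).
Only numpy, scipy, OpenCV 4.12 (cv2) and the standard library are available. Lean on these libraries where they do the work, as an engineer would, in place of code of your own. Each camera call takes 0.05 s, during which the arm holds its last target. There are 200 camera calls.

## Working session

There is one attempt and no reset: what is moved stays moved. The work goes in short steps, each a Python script; the robot and the scene stay as the last script left them, time stands still between calls to the robot, and variables do not carry over. Pictures are saved under pics/ and viewed, about 8 in all and at most 12, crops included, and the job is handed in when it is done.

```bash
mkdir -p pics; ls
cat > h.py <<'E'
import numpy as np, cv2
from station import robot, read_camera
def snap(cam,fn):
    d=read_camera(cam); cv2.imwrite('pics/'+fn,d['frame'][:,:,::-1])
    np.savez('pics/'+fn+'.npz',**{k:d[k] for k in('fovy','cx','cy','rvec','tvec')}); return d
def cam(d):
    f=200/np.tan(np.radians(float(d['fovy']))/2)
    K=np.array([[f,0,float(d['cx'])],[0,f,float(d['cy'])],[0,0,1]]); return K,np.array(d['rvec'],float),np.array(d['tvec'],float)
def proj(d,P):
    K,r,t=cam(d); return cv2.projectPoints(np.array(P,float).reshape(-1,1,3),r,t,K,None)[0].reshape(-1,2)
def atz(d,uv,z):
    K,r,t=cam(d); R=cv2.Rodrigues(r)[0]; c=-R.T@t.ravel()
    out=[]
    for u,v in uv:
        w=R.T@np.linalg.inv(K)@np.array([u,v,1]); out.append(c+w*(z-c[2])/w[2])
    return np.array(out)
E
python3 - <<'E'
from h import *
for c in('scene','top','wrist'):
    d=snap(c,c+'0.png'); K,r,t=cam(d); print(c,K[0,0],(-cv2.Rodrigues(r)[0].T@t.ravel()).round(3))
print(robot.read_t(),robot.read_tcp_rot(),robot.read_tool_pos(),robot.pinch_z)
a,b,w=[cv2.imread(f'pics/{c}0.png') for c in('scene','top','wrist')]
E
```

```text
pics
scene 390.40142254517895 [0.698 0.329 0.704]
top 392.51297449068477 [ 0.54  -0.173  0.898]
wrist 293.0777920574703 [0.14  0.716 0.386]
0.15 [-0.98184111  1.33936972  0.98053775] [0.21818076 0.69099657 0.21796719] 0.0188
```

View pics/top0.png

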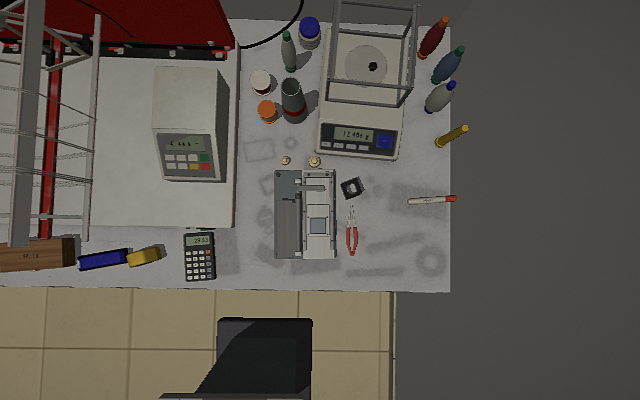

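View pics/scene0.png

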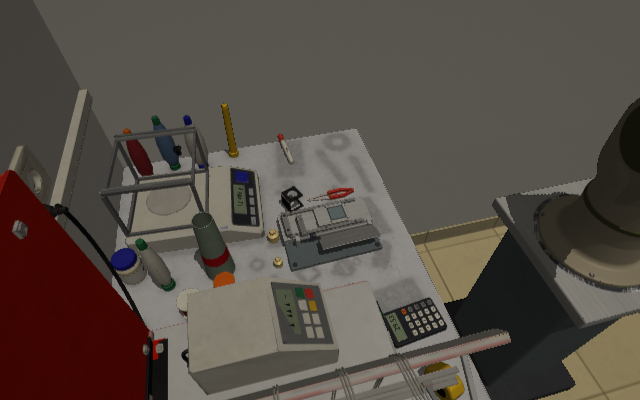

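The top view shows the stage at columns 275–335, rows 170–259, with the press bar on the left, the stop at the top and the holder window at about (318,226). The weights are at (286,160) and (314,161), the magnifier at (351,188) and the snips at (352,235). I'll enlarge this area.

Run:
```python
from h import *
a=cv2.imread('pics/top0.png')[145:270,255:375]; b=cv2.imread('pics/scene0.png')[175:275,255:395]
a=cv2.resize(a,None,fx=4.6,fy=4.6,interpolation=cv2.INTER_CUBIC)
cv2.imwrite('pics/topc.png',a)
d=np.load('pics/top0.png.npz')
print(atz(d,[(275,170),(303,170),(275,259),(336,258)],.01))
```

```text
[[ 0.65810845 -0.08490916  0.01      ]
 [ 0.65970446 -0.1483224   0.01      ]
 [ 0.457779   -0.09061517  0.01      ]
 [ 0.46233806 -0.22722769  0.01      ]]
```

View pics/topc.png

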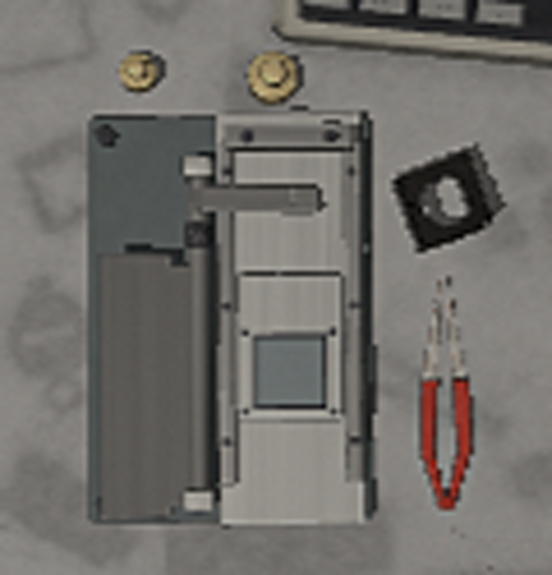

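The crop shows the deck edges at crop x 218–362. The stop face is at row 152, the jaw arm at row 198, and the holder runs from row 272 to row 418, so its centre is at about stage x −37 mm. Before moving I need the height of the rack that stands between the arm and the stage.

Run:
```python
from h import *
A=np.load('pics/top0.png.npz');B=np.load('pics/scene0.png.npz')
def tri(a,b):
    Ps=[]
    for d in(A,B):
        K,r,t=cam(d); Ps.append(K@np.c_[cv2.Rodrigues(r)[0],t.ravel()])
    X=cv2.triangulatePoints(Ps[0],Ps[1],np.array(a,float),np.array(b,float)); X=(X[:3]/X[3]).ravel()
    print(X.round(3),proj(A,X).round(),proj(B,X).round())
tri((50,243),(510,337)); tri((193,70),(187,310))
for y in(.2,.3,.4): print(y,[(z,proj(A,(.5,y,z)).round().tolist(),proj(B,(.5,y,z)).round().tolist()) for z in(0,.2,.4,.6)])
w=cv2.imread('pics/wrist0.png'); s=cv2.imread('pics/scene0.png'); t=cv2.imread('pics/top0.png')
cv2.imwrite('pics/m.png',np.vstack([w,np.hstack([cv2.resize(s[300:400,260:560],(400,133)),cv2.resize(t[120:260,0:250],(240,133))])]))
print(robot.read_tcp_rot(), cv2.Rodrigues(robot.read_tcp_rot())[0].round(2))
```

```text
[0.487 0.223 0.3  ] [[ 44. 253.]] [[493. 338.]]
[0.82  0.052 0.185] [[193.  68.]] [[190. 310.]]
0.2 [(0, [[146.0, 237.0]], [[419.0, 395.0]]), (0.2, [[97.0, 242.0]], [[448.0, 353.0]]), (0.4, [[8.0, 249.0]], [[505.0, 273.0]]), (0.6, [[-207.0, 268.0]], [[651.0, 65.0]])]
0.3 [(0, [[101.0, 237.0]], [[446.0, 466.0]]), (0.2, [[38.0, 241.0]], [[490.0, 442.0]]), (0.4, [[-76.0, 248.0]], [[581.0, 393.0]]), (0.6, [[-355.0, 266.0]], [[891.0, 225.0]])]
0.4 [(0, [[55.0, 236.0]], [[480.0, 553.0]]), (0.2, [[-21.0, 239.0]], [[545.0, 561.0]]), (0.4, [[-162.0, 246.0]], [[701.0, 582.0]]), (0.6, [[-506.0, 263.0]], [[1606.0, 700.0]])]
[-0.98184111  1.33936972  0.98053775] [[-0.   -0.95  0.3 ]
 [-0.    0.3   0.95]
 [-1.   -0.   -0.  ]]
```

View pics/m.png

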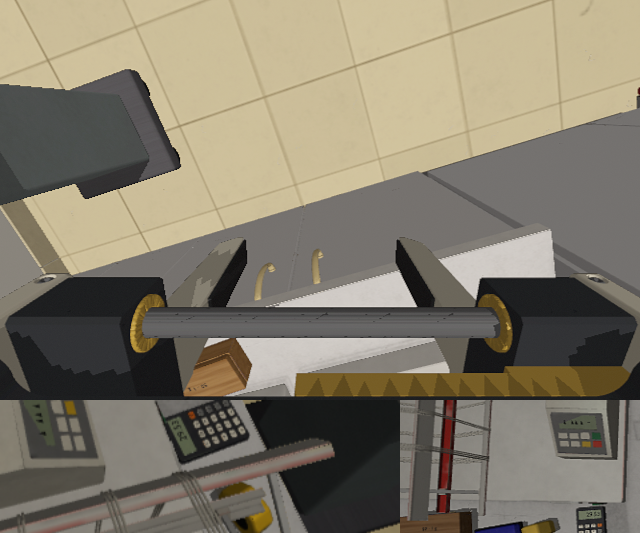

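The rack between the arm and the stage is 0.3–0.4 m high at y≈0.2–0.3. I'll go up and pull in first, swing past it, and then look with the wrist camera.

```bash
cat >> h.py <<'E'
def rot(yaw):  # tool down, jaw axis z = world +Y turned by yaw
    z=np.array([-np.sin(yaw),np.cos(yaw),0]); x=np.array([0,0,-1.]); y=np.cross(z,x)
    return cv2.Rodrigues(np.c_[x,y,z])[0].ravel()
E
python3 - <<'E'
from h import *
p=robot.read_tool_pos(); q0=np.array(robot.read_joint_pos()); R0=robot.read_tcp_rot()
u=p[:2]/np.hypot(*p[:2])
q1=robot.ik([*(u*.52),.5],R0); print(q1)
print('view ik',robot.ik([.54,-.17,.22],rot(0)),robot.ik([.54,-.17,.22],rot(np.pi)))
if q1 is not None:
    robot.movel([p[0],p[1],.42],rate=.4)
    robot.set_joints(q1)
    q2=np.array(q1); q2[0]=.305; robot.set_joints(q2); print(robot.read_t(),robot.read_tool_pos())
    print('view ik',robot.ik([.54,-.17,.22],rot(0)),robot.ik([.54,-.17,.22],rot(np.pi)))
    robot.move_ptp([.54,-.17,.2],rot(0)); snap('wrist','w1.png'); print(robot.read_t(),robot.read_joint_pos())
E
```

```text
[-1.37410726e+00  1.29356971e-01 -1.28690336e-06  1.63666613e+00
 -9.14422784e-06  1.37674211e+00 -1.09080471e-01]
view ik [ 0.04341383  0.41325068  0.22447535  1.9770171  -0.12946837  0.76478732
  1.91400902] [-0.49884896  0.66988124  1.15703301  2.00648364 -0.75404781  0.97985344
 -0.52738124]
4.4167 [ 0.47642688 -0.20836379  0.4999466 ]
view ik [ 0.40436279  0.42006524 -0.27607246  1.95430886  0.1575084   0.78763515
  1.61044237] [ 0.14499217  0.40770401  0.08266694  1.97069607 -0.0472938   0.7649952
 -1.31575669]
5.975 [ 0.39985121  0.44365084 -0.272151    1.97395643  0.17149964  0.74464255
  1.59611014]
```

Run:
```python
from h import *
robot.movel([.54,-.22,.17],rate=.3); snap('wrist','w2.png'); print(robot.read_t())
```

```text
6.3667
```

View pics/w1.png

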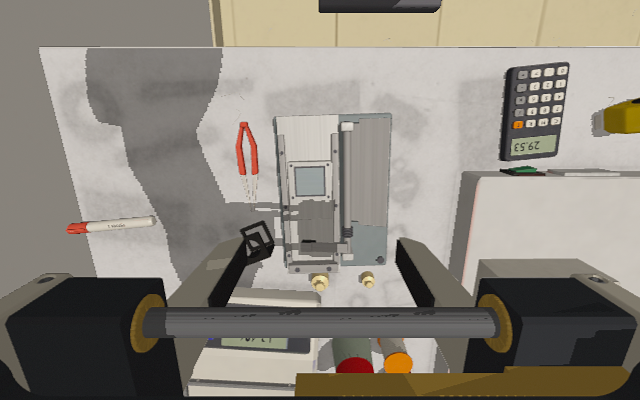

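View pics/w2.png

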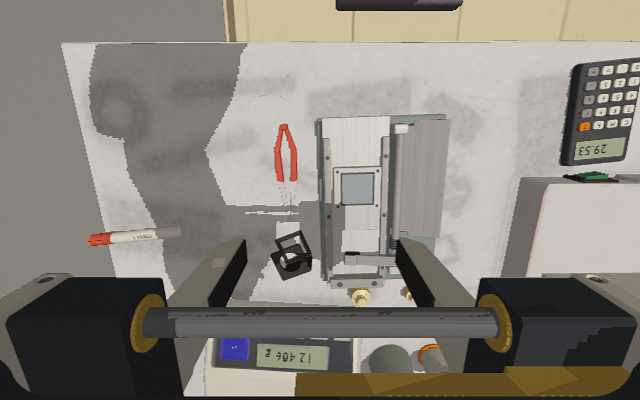

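Both views show the whole stage. In w1 the deck's rear edge is at row ~116 (cols 277–340), the holder at (311,182), and the stop at row ~265. I'll make one enlargement for precise pixels.

Run:
```python
from h import *
a=cv2.imread('pics/w1.png')[105:290,268:398]; b=cv2.imread('pics/w2.png')[105:290,312:457]
o=cv2.resize(np.hstack([a,b]),None,fx=2.9,fy=2.9,interpolation=cv2.INTER_CUBIC); print(o.shape); cv2.imwrite('pics/wc.png',o)
```

```text
(536, 798, 3)
```

View pics/wc.png

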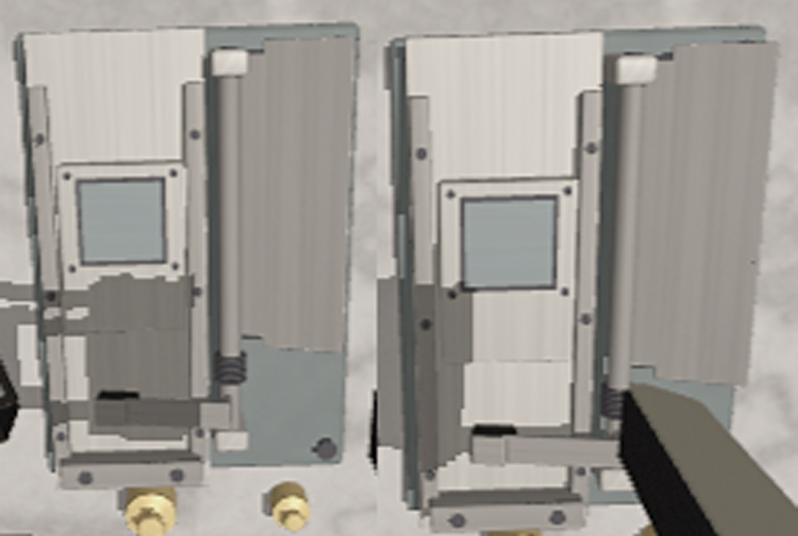

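```bash
cat > fit.py <<'E'
from h import *
from scipy.optimize import least_squares
W1=np.load('pics/w1.png.npz');W2=np.load('pics/w2.png.npz');T=np.load('pics/top0.png.npz')
c1=lambda X,Y:(267.67+(X+.5)/2.9,104.67+(Y+.5)/2.9)
c2=lambda X,Y:(311.67+(X-377+.5)/2.9,104.67+(Y+.5)/2.9)
ct=lambda X,Y:(254.6+X/4.6,144.6+Y/4.6)
obs=[(W1,c1(204,28),(-125,35,24)),(W1,c1(22,37),(-125,-35,24)),(W2,c2(602,33),(-125,35,24)),(W2,c2(407,39),(-125,-35,24)),
(W1,c1(184,83),(-105,27,30)),(W1,c1(45,87),(-105,-27,30)),(W2,c2(582,93),(-105,27,30)),(W2,c2(428,97),(-105,-27,30)),
(W1,c1(62,462),(55,-31,38)),(W1,c1(203,459),(55,31,38)),(W2,c2(432,503),(55,-31,38)),(W2,c2(583,495),(55,31,38)),
(W1,c1(29,87),(-105,-34,30)),(W2,c2(411,97),(-105,-34,30)),(W2,c2(600,92),(-105,34,30))]
obs+=[(T,ct(218,522),(-125,35,24)),(T,ct(362,522),(-125,-35,24))]
hold=[(W1,c1(60,165),(-35,-25)),(W1,c1(186,161),(-35,25)),(W2,c2(441,183),(-35,-25)),(W2,c2(577,179),(-35,25))]
def S(p,P): c,s=np.cos(p[3]),np.sin(p[3]); P=np.array(P)/1e3; return np.array([p[0]+c*P[0]-s*P[1],p[1]+s*P[0]+c*P[1],p[2]+P[2]])
f=lambda p:np.ravel([proj(d,S(p,P))[0]-uv for d,uv,P in obs])
r=least_squares(f,[.583,-.188,0,.03],loss='soft_l1'); st=r.x
print('stage',st.round(4),np.degrees(st[3])); print(f(st).reshape(-1,2).round(1).tolist())
g=lambda h:np.ravel([proj(d,S(st,(h[0]+P[0],h[1]+P[1],h[2])))[0]-uv for d,uv,P in hold])
h=least_squares(g,[-37,0,34.]); print('holder x,y,top z',h.x.round(1),h.fun.round(1))
np.save('st.npy',st)
E
python3 fit.py
```

```text
stage [ 0.5874 -0.1812 -0.0026  0.0319] 1.8250425525485467
[[-0.3, 0.2], [0.9, -0.7], [-0.3, -0.2], [-0.6, 0.2], [0.2, -0.1], [0.6, 0.2], [-0.5, -0.5], [0.5, 0.1], [-0.3, 0.1], [-0.2, -0.4], [-0.4, -0.1], [0.5, 1.0], [-0.0, 0.4], [-0.3, 0.3], [0.1, -0.4], [-0.4, 0.2], [-0.2, -0.2]]
holder x,y,top z [-39.2   1.4  31. ] [ 0.1  0.3 -0.4  0.3  0.1 -0.1  0.2 -0.4]
```

The stage is fitted to better than 1 px: origin (0.587, −0.181), yaw 1.8°. The holder centre is at x≈−39 mm, so its rear edge is at about −74 mm. The open fingers span more than channel plus bar, so I'll yaw the gripper 13° with the bar finger trailing. That puts both tips well inside their targets.

```bash
cat >> h.py <<'E'
st=np.load('st.npy') if __import__('os').path.exists('st.npy') else None
def S(x,y,z): # stage mm -> world m
    c,s=np.cos(st[3]),np.sin(st[3]); return [st[0]+(c*x-s*y)/1e3,st[1]+(s*x+c*y)/1e3,z/1e3]
def toS(p):
    c,s=np.cos(st[3]),np.sin(st[3]); a,b=(p[0]-st[0])*1e3,(p[1]-st[1])*1e3; return np.array([c*a+s*b,-s*a+c*b,p[2]*1e3]).round(2)
YAW=(st[3] if st is not None else 0)+np.radians(13)
E
python3 - <<'E'
from h import *
robot.move_ptp(S(-99,39.3,110),rot(YAW)); robot.movel(S(-99,39.3,52),rate=.15)
d=snap('wrist','w3.png'); t=snap('top','t3.png'); s=snap('scene','s3.png')
print(robot.read_t(),toS(robot.read_tool_pos()),np.round(robot.read_wrist_force(),2),robot.read_joint_pos())
a=cv2.resize(cv2.imread('pics/t3.png')[150:280,255:375],(480,520),interpolation=2)
b=cv2.resize(cv2.imread('pics/w3.png')[60:400,150:490],(320,320)); c=cv2.resize(cv2.imread('pics/s3.png')[180:280,270:430],(320,200),interpolation=2)
cv2.imwrite('pics/m3.png',np.hstack([a,np.vstack([b,c])]))
E
```

```text
7.5667 [-98.25  38.96  53.03] [-0.43  0.55 -0.11] [ 0.32364234  0.61550113 -0.2086046   2.21279526  0.36432961  0.34263497
  1.63692867]
```

View pics/m3.png

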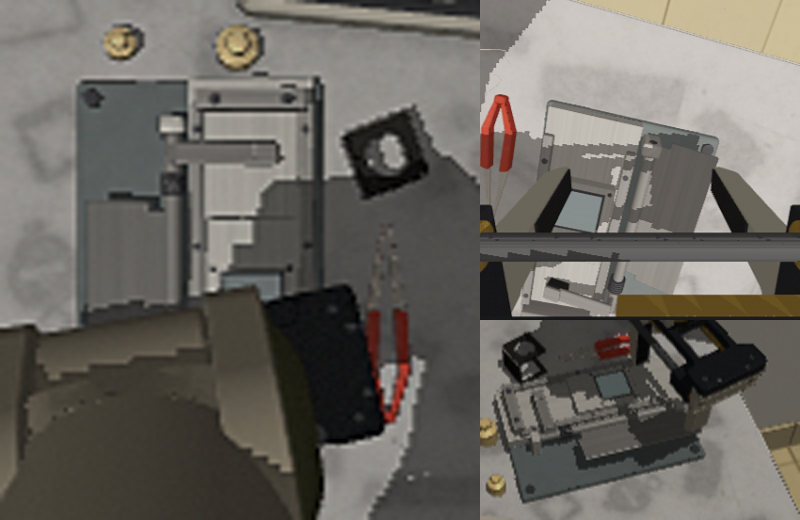

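Run:
```python
from h import *
d=np.load('pics/w3.png.npz'); robot.pause(.1); p=toS(robot.read_tool_pos()); print(p,robot.read_t(),robot.read_tcp_rot()-rot(YAW),robot.read_grip_width())
p=np.array([-98.25,38.96,53.03]); a=np.radians(13); n=np.array([-np.sin(a),np.cos(a)]);t=np.array([np.cos(a),np.sin(a)])
im=cv2.imread('pics/w3.png')
im=cv2.resize(im[60:300,150:490],None,fx=2.3,fy=2.3,interpolation=2)
def draw(P,col,cl=True):
    q=proj(d,[S(*x) for x in P]); q=((q+.5-[150,60])*2.3).astype(np.int32); cv2.polylines(im,[q],cl,col,1)
for s in(-1,1):
    R=[(*(p[:2]+s*k*n+w*t),p[2]) for k,w in((46.5,-7.5),(46.5,7.5),(64,7.5),(64,-7.5))]; draw(R,(0,0,255))
    print(np.round(R,1)[:,:2].tolist())
draw([(-74,-25,34),(-74,25,34),(-4,25,34),(-4,-25,34)],(0,255,0))
draw([(-120,57,32),(-120,89.5,42),(5,89.5,42),(5,57,32)],(255,0,0))
draw([(-105,-27,30),(55,-27,30)],(255,0,255),False);draw([(-105,27,30),(55,27,30)],(255,0,255),False)
cv2.imwrite('pics/o3.png',im); print(im.shape)
```

```text
[-98.49  39.    52.87] 7.6667 [-0.00089152 -0.00048733 -0.00171587] 1.0022928285857846
[[-95.1, -8.0], [-80.5, -4.7], [-76.5, -21.7], [-91.2, -25.1]]
[[-116.0, 82.6], [-101.4, 86.0], [-105.3, 103.0], [-120.0, 99.6]]
(552, 782, 3)
```

View pics/o3.png

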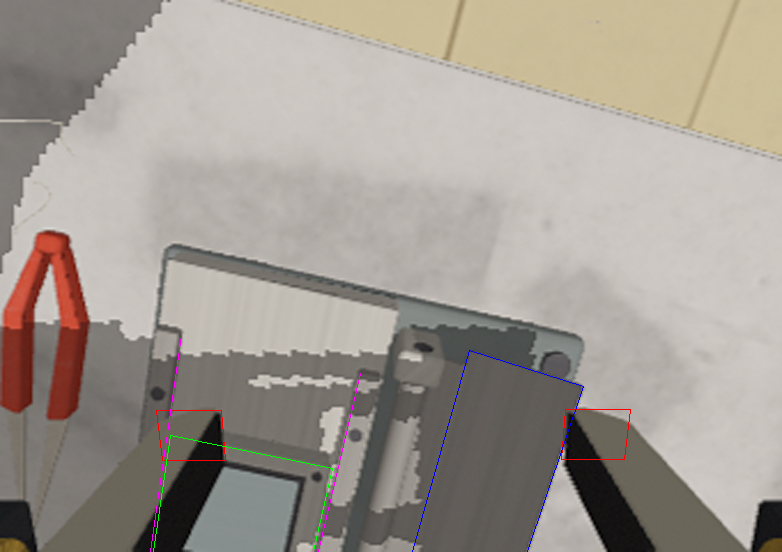

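The overlay agrees with the picture: the holder's rear edge, the rails and both fingertips line up. The left tip is just behind the holder and inside the rail, and the right tip is over the bar's outer strip. I'll back off 2 mm more and press, with a force guard.

Run:
```python
from h import *
robot.movel(S(-101,39,50),rate=.05)
for z in(44,38,33,28.3):
    hit=robot.movel(S(-101,39,z),rate=.03,threshold=20); print(z,hit,toS(robot.read_tool_pos()),np.round(robot.read_wrist_force(),2),np.round(robot.read_moment(),2))
    if hit: break
robot.pause(.2); print(robot.read_t(),toS(robot.read_tool_pos()),np.round(robot.read_wrist_force(),2))
snap('wrist','w4.png'); snap('scene','s4.png')
a=cv2.imread('pics/w4.png')[60:300,150:490]; b=cv2.imread('pics/s4.png')[190:270,280:400]
cv2.imwrite('pics/m4.png',np.hstack([cv2.resize(a,None,fx=1.35,fy=1.35),cv2.resize(b[:, :],(340,227),interpolation=2).__array__()] if 0 else [cv2.resize(a,(459,324)),cv2.copyMakeBorder(cv2.resize(b,(341,227),interpolation=2),0,97,0,0,0)]))
```

```text
44 False [-101.16   39.11   43.67] [-0.33  0.5  -0.08] [0.05 0.01 0.03]
38 False [-100.81   39.43   37.9 ] [-0.9   2.27  4.05] [ 0.82  0.04 -0.04]
33 False [-100.78   39.38   33.02] [0.3  3.72 4.27] [1.19 0.   0.01]
28.3 False [-100.77   39.11   28.42] [0.25 3.86 5.65] [ 1.22  0.   -0.07]
9.4417 [-100.76   39.11   28.57] [1.23 3.79 6.24]
```

View pics/m4.png

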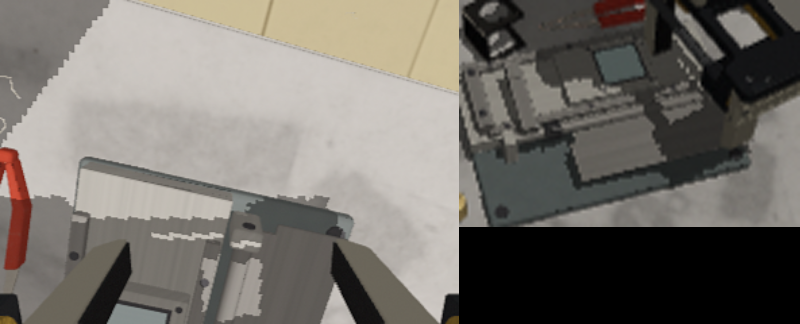

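The bar is level under the right tip: Fz is 6.2 N near the outer edge, about as expected. The left tip is in the channel behind the holder. Now the push, with the bar held down.

Run:
```python
from h import *
for x in(-85,-70,-55,-45):
    hit=robot.movel(S(x,39,28.1),rate=.03,threshold=15); print(x,hit,toS(robot.read_tool_pos()),np.round(robot.read_wrist_force(),2))
    if hit: break
print(robot.read_t()); snap('scene','s5.png'); snap('top','t5.png'); snap('wrist','w5.png')
if not hit:
  for x in np.arange(-43,-30,1.):
    hit=robot.movel(S(x,39,28.1),rate=.02,threshold=5); f=robot.read_wrist_force(); print(x,hit,toS(robot.read_tool_pos()),np.round(f,2))
    if hit or f[0]<-9: break
robot.pause(.2);print(robot.read_t(),toS(robot.read_tool_pos()),np.round(robot.read_wrist_force(),2))
snap('wrist','w6.png'); snap('scene','s6.png')
a=cv2.imread('pics/w6.png')[60:330,150:490]; b=cv2.imread('pics/s6.png')[190:270,260:400]
cv2.imwrite('pics/m6.png',np.vstack([cv2.resize(a,(408,324)),cv2.resize(b,(408,233),interpolation=2)]))
```

```text
-85 False [-87.67  37.93  28.02] [-5.4  -0.24  6.71]
-70 False [-72.69  37.71  28.04] [-5.85 -0.54  6.86]
-55 False [-57.75  37.63  28.01] [-4.38 -1.04  7.61]
-45 False [-47.62  37.54  27.99] [-3.43 -0.96  6.42]
12.0083
-43.0 False [-45.97  37.54  27.99] [-6.27 -0.11  7.66]
-42.0 False [-45.29  37.51  27.95] [-6.01 -1.28  7.89]
-41.0 False [-44.41  37.52  27.94] [-6.76 -1.46  7.2 ]
-40.0 False [-43.47  37.49  27.94] [-6.93 -1.58  8.27]
-39.0 False [-42.48  37.48  27.94] [-6.74 -0.52  7.68]
-38.0 False [-41.49  37.47  27.92] [-7.12 -1.38  8.52]
-37.0 False [-40.51  37.45  27.94] [-6.46 -0.34  8.01]
-36.0 False [-39.49  37.43  27.94] [-6.43 -0.88  7.49]
-35.0 False [-38.49  37.46  27.95] [-6.9  -0.89  7.94]
-34.0 False [-37.52  37.43  27.95] [-6.13 -0.4   7.55]
-33.0 False [-37.2   37.38  27.92] [-8.31 -0.27  9.8 ]
-32.0 False [-37.07  37.43  27.86] [-10.64  -0.91  10.44]
15.3583 [-37.05  37.39  27.89] [-11.35  -0.75  11.25]
```

View pics/m6.png

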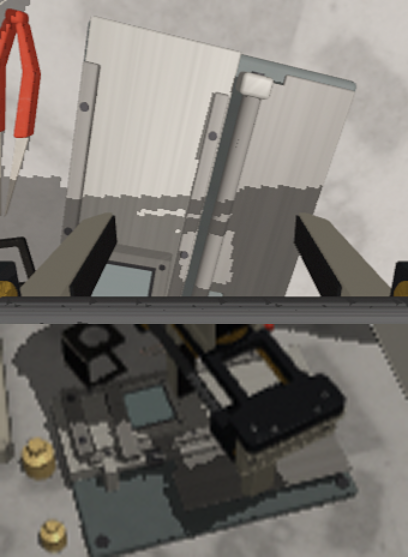

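The holder stopped at TCP x −37.05 mm (stop predicted at −36.7), and the push force climbed from 6 to 11 N with no more travel, so it is against the stop. Next I back the pushing tip off slightly with the bar still down, then let the bar up and lift clear.

Run:
```python
from h import *
robot.movel(S(-42,39,28.1),rate=.02); print(toS(robot.read_tool_pos()),np.round(robot.read_wrist_force(),2))
snap('wrist','w7.png')
robot.movel(S(-42,38.5,50),rate=.03); print(toS(robot.read_tool_pos()),np.round(robot.read_wrist_force(),2))
robot.movel(S(-50,38.5,120),rate=.12)
robot.movel(S(-110,25,200),rot=rot(st[3]),rate=.15); robot.pause(.3)
for c in('wrist','top','scene'): snap(c,c[0]+'8.png')
print(robot.read_t(),np.round(robot.read_wrist_force(),2),toS(robot.read_tool_pos()))
d=np.load('pics/w8.png.npz'); c=proj(d,S(-30,20,30))[0].astype(int); print(c)
w=cv2.imread('pics/w8.png'); x,y=max(c[0]-110,0),max(c[1]-120,0); print(x,y)
a=cv2.resize(w[y:y+220,x:x+200],None,fx=2.5,fy=2.5,interpolation=2)
b=cv2.resize(cv2.imread('pics/t8.png')[145:270,265:365],(300,375),interpolation=2)
H=max(a.shape[0],375); pad=lambda i:cv2.copyMakeBorder(i,0,H-i.shape[0],0,0,0)
o=np.hstack([pad(a),pad(b)]); print(a.shape,o.shape); cv2.imwrite('pics/m8.png',o)
```

```text
[-40.09  37.83  28.94] [ 3.55 -0.66  5.29]
[-42.23  38.54  49.84] [-0.34 -0.82  0.26]
19.05 [0.18 0.75 0.18] [-109.96   25.08  199.75]
[316 246]
206 126
(550, 500, 3) (550, 800, 3)
```

View pics/m8.png

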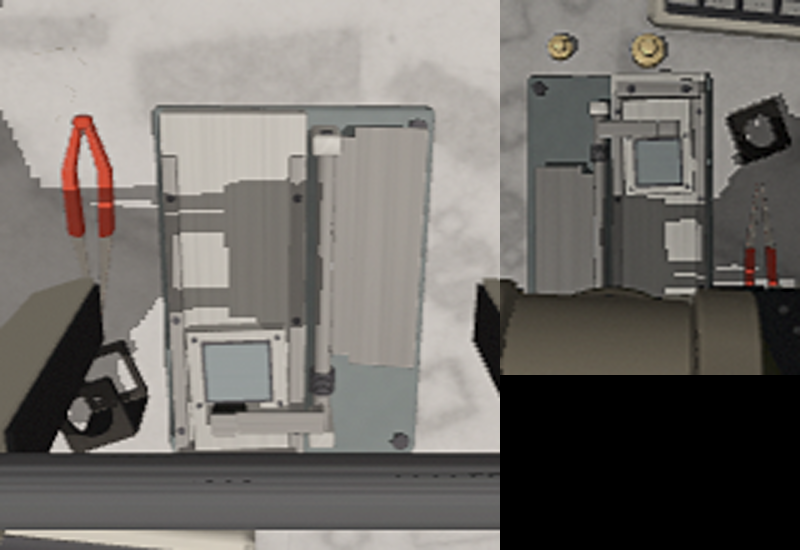

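The clip arm lies on the holder, which is up at the stop, and the bystanders look unmoved. I'll check the gap in numbers.

Run:
```python
from h import *
d=np.load('pics/w8.png.npz')
for X,Y in((187,333),(287,328)):
    w=atz(d,[(206+(X+.5)/2.5-.5,126+(Y+.5)/2.5-.5)],.034)[0]; print('rear corner',toS(w))
a,b=cv2.imread('pics/top0.png').astype(int),cv2.imread('pics/t8.png').astype(int)
for n,(x0,x1,y0,y1) in dict(w20=(278,294,153,168),w50=(305,323,153,170),glass=(338,366,175,201),snips_tip=(345,358,204,222)).items():
    print(n,np.abs(a-b)[y0:y1,x0:x1].mean().round(2))
t=cv2.imread('pics/t8.png')[160:215,295:345]; cv2.imwrite('pics/t8c.png',cv2.resize(t,None,fx=10,fy=10,interpolation=2))
```

```text
rear corner [-14.67 -25.31  34.  ]
rear corner [-17.43  25.31  34.  ]
w20 10.42
w50 9.38
glass 19.48
snips_tip 51.39
```

The holder's rear edge seems skewed about 3°, with the +y side roughly 2.5 mm short of the stop. I'll confirm this with edge extraction, and check the bystanders by template matching.

```bash
cat > edge.py <<'E'
from h import *
import sys
def rear(fn,lo=-26,hi=-6):
    d=np.load('pics/'+fn+'.npz'); g=cv2.cvtColor(cv2.imread('pics/'+fn),6).astype(np.float32); out=[]
    xs=np.arange(lo,hi,.2)
    for y in range(-21,22,3):
        q=proj(d,[S(x,y,34) for x in xs]).astype(np.float32)
        v=cv2.remap(g,q[:,:1].copy(),q[:,1:].copy(),1).ravel(); gr=np.abs(np.gradient(cv2.GaussianBlur(v[None],(1,1),0).ravel()))
        gr=np.convolve(gr,np.ones(7)/7,'same'); out.append((y,round(float(xs[gr.argmax()]),1)))
    return out
def by(fn):
    a,b=cv2.imread('pics/top0.png',0),cv2.imread('pics/'+fn,0)
    for n,(x0,x1,y0,y1) in dict(w20=(278,294,153,168),w50=(305,323,153,170),glass=(338,366,175,201),snips=(344,360,204,258)).items():
        m=cv2.matchTemplate(b[y0-6:y1+6,x0-6:x1+6],a[y0:y1,x0:x1],5); _,s,_,l=cv2.minMaxLoc(m); print(n,l[0]-6,l[1]-6,round(s,2))
if __name__=='__main__':
    o=rear(sys.argv[1]); print(o); print(np.polyfit(*np.array(o).T,1)); by(sys.argv[2])
E
python3 edge.py w8.png t8.png; python3 -c "
from edge import *
print(rear('w1.png',-82,-62))
p=robot.ik(S(-26,39,28),rot(st[3]-np.radians(12)));print(p)"
```

```text
[(-21, -15.2), (-18, -15.2), (-15, -15.2), (-12, -15.2), (-9, -15.2), (-6, -8.2), (-3, -23.6), (0, -23.6), (3, -11.0), (6, -11.0), (9, -11.0), (12, -11.0), (15, -16.6), (18, -16.6), (21, -16.6)]
[ 1.33333333e-02 -1.50133333e+01]
w20 0 0 1.0
w50 0 0 1.0
glass 0 0 0.86
snips 0 0 0.34
[(-21, -69.8), (-18, -76.4), (-15, -76.4), (-12, -76.2), (-9, -75.6), (-6, -75.4), (-3, -75.4), (0, -75.2), (3, -70.2), (6, -70.0), (9, -70.0), (12, -70.0), (15, -69.8), (18, -76.6), (21, -69.6)]
[ 0.26378561  0.70023657 -0.16597274  2.06685028  0.28014795  0.39524928
  1.27005053]
```

The rear edge reads x −15.2 on the −y side and −16.6 on the +y side, so the holder is slightly skewed. I'll press the bar again with the yaw reversed, so that the pushing corner sits nearer the middle of the channel and squares the holder against the stop.

Run:
```python
from h import *
R=rot(st[3]-np.radians(12))
robot.move_ptp(S(-18,40.5,80),R); robot.movel(S(-18,40.5,48),rate=.08)
for z in(40,34,28):
    hit=robot.movel(S(-18,40.5,z),rate=.03,threshold=20); print(z,hit,toS(robot.read_tool_pos()),np.round(robot.read_wrist_force(),2))
    if hit: break
robot.pause(.2); print(robot.read_t(),toS(robot.read_tool_pos()),np.round(robot.read_wrist_force(),2))
if not hit:
  for x in np.arange(-16,-4,1.):
    hit=robot.movel(S(x,40.5,28.),rate=.02,threshold=7); f=robot.read_wrist_force(); print(x,hit,toS(robot.read_tool_pos()),np.round(f,2))
    if hit or f[0]<-13: break
robot.pause(.2); print(robot.read_t(),toS(robot.read_tool_pos()),np.round(robot.read_wrist_force(),2))
```

```text
40 False [-18.13  40.56  39.83] [ 0.7  -0.56  1.18]
34 False [-17.6   40.47  34.1 ] [-0.22 -0.21  5.01]
28 False [-17.64  40.59  28.23] [ 0.36 -0.62  5.27]
21.575 [-17.6   40.6   28.41] [ 0.36 -0.69  5.43]
-16.0 False [-17.03  40.52  28.08] [-3.22 -0.5   6.33]
-15.0 False [-16.68  40.47  27.95] [-4.05  0.46  5.4 ]
-14.0 False [-15.98  40.48  27.88] [-4.54  0.44  5.6 ]
-13.0 False [-15.3   40.39  27.84] [-4.68 -0.1   5.7 ]
-12.0 False [-15.16  40.4   27.73] [-6.58 -0.54  6.81]
-11.0 False [-14.98  40.38  27.66] [-8.74  0.6   8.9 ]
-10.0 False [-14.79  40.41  27.65] [-10.32   0.77   9.65]
-9.0 False [-14.75  40.34  27.56] [-12.2    1.14  11.56]
-8.0 False [-14.64  40.33  27.5 ] [-14.5   -0.02  14.04]
24.025 [-14.67  40.33  27.5 ] [-15.     1.14  13.88]
```

The holder is blocked: the push force rose by 10 N with under 0.6 mm of travel, applied near the middle of the channel, so it should now be squared. Release, lift, and take a closer wrist view to measure.

```bash
python3 - <<'E'
from h import *
robot.movel(S(-20,40.5,28),rate=.025); print(toS(robot.read_tool_pos()),np.round(robot.read_wrist_force(),2))
robot.movel(S(-20,40.5,50),rate=.035); print(toS(robot.read_tool_pos()),np.round(robot.read_wrist_force(),2))
robot.movel(S(-25,40,100),rate=.15)
robot.movel(S(-100,10,150),rot=rot(st[3]),rate=.2); robot.pause(.15)
for c in('wrist','top'): snap(c,c[0]+'9.png')
print(robot.read_t(),np.round(robot.read_wrist_force(),2),toS(robot.read_tool_pos()))
d=np.load('pics/w9.png.npz'); g=cv2.imread('pics/w9.png',0)
for x in(-125,-15,55): print(x,proj(d,[S(x,-20,34),S(x,20,34)]).round(1).tolist())
# grey profiles along stage x, z=34 plane
for y in(-23,-19,19,23):
    for nm,xs in(('rear',np.arange(-24,-7,1.)),('front',np.arange(46,60,1.))):
        q=proj(d,[S(x,y,34) for x in xs]).astype(np.float32); print(y,nm,xs[0],cv2.remap(g,q[:,:1].copy(),q[:,1:].copy(),1).ravel().tolist())
E
python3 edge.py w9.png t9.png
```

```text
[-18.26  40.53  28.74] [2.76 0.72 5.91]
[-20.33  40.47  49.86] [-0.84  0.05 -0.33]
26.7917 [-0.42 -0.02 -0.35] [-99.44  10.71 149.28]
-125 [[289.0, 172.2], [329.8, 172.2]]
-15 [[292.2, 271.7], [328.9, 271.6]]
55 [[293.9, 325.1], [328.4, 325.1]]
-23 rear -24.0 [186, 185, 186, 188, 158, 125, 110, 114, 94, 150, 185, 176, 136, 108, 121, 154, 181]
-23 front 46.0 [86, 87, 92, 95, 92, 90, 95, 100, 101, 101, 102, 101, 101, 99]
-19 rear -24.0 [181, 181, 181, 184, 157, 126, 110, 112, 93, 154, 187, 190, 189, 185, 174, 159, 149]
-19 front 46.0 [86, 87, 92, 95, 92, 90, 94, 100, 102, 101, 102, 102, 101, 99]
19 rear -24.0 [115, 115, 115, 111, 102, 97, 98, 96, 114, 117, 141, 162, 134, 151, 181, 194, 193]
19 front 46.0 [87, 86, 90, 96, 94, 90, 93, 99, 102, 101, 101, 102, 102, 100]
23 rear -24.0 [118, 118, 119, 107, 103, 101, 100, 109, 119, 121, 150, 186, 186, 186, 188, 189, 188]
23 front 46.0 [87, 86, 90, 95, 93, 90, 94, 99, 102, 101, 102, 103, 102, 100]
[(-21, -15.2), (-18, -15.2), (-15, -15.2), (-12, -15.2), (-9, -10.2), (-6, -10.2), (-3, -10.2), (0, -10.4), (3, -10.4), (6, -10.4), (9, -10.4), (12, -16.4), (15, -16.4), (18, -14.0), (21, -10.2)]
[  0.03595238 -12.66666667]
w20 0 0 1.0
w50 0 0 1.0
glass 0 0 0.86
snips 0 0 0.26
```

Run:
```python
from h import *
robot.movel(S(-150,0,165),rate=.15); robot.pause(.15)
snap('wrist','w10.png'); print(robot.read_t())
d=np.load('pics/w10.png.npz'); g=cv2.imread('pics/w10.png',0)
for y in(-23,-19,-15,12,17,22):
    for nm,z,xs in(('rear34',34,np.arange(-22,-8,1.)),('front34',34,np.arange(46,62,1.))):
        q=proj(d,[S(x,y,z) for x in xs]).astype(np.float32); print(y,nm,q[0].round(),cv2.remap(g,q[:,:1].copy(),q[:,1:].copy(),1).ravel().tolist())
def red(fn):
    d=np.load(f'pics/{fn}.npz'); m=cv2.imread('pics/'+fn).astype(int); k=((m[:,:,2]>110)&(m[:,:,1]<70)&(m[:,:,0]<70)).astype(np.uint8)
    n,_,s,c=cv2.connectedComponentsWithStats(k)
    for i in range(1,n):
        if s[i,4]>40: print(fn,s[i,4],toS(atz(d,[c[i]],.005)[0]))
red('w1.png');red('w10.png')
```

```text
27.5
-23 rear34 [301. 297.] [174, 149, 107, 109, 112, 112, 93, 140, 180, 189, 169, 142, 130, 159]
-23 front34 [302. 343.] [175, 173, 172, 170, 170, 171, 173, 173, 158, 131, 107, 92, 87, 117, 144, 156]
-19 rear34 [304. 297.] [174, 152, 110, 108, 110, 109, 92, 144, 183, 189, 185, 184, 181, 165]
-19 front34 [305. 343.] [182, 183, 183, 182, 182, 183, 184, 186, 168, 135, 108, 92, 88, 118, 145, 155]
-15 rear34 [308. 297.] [176, 149, 109, 108, 111, 111, 96, 146, 184, 188, 190, 178, 154, 104]
-15 front34 [308. 343.] [177, 176, 178, 179, 183, 184, 185, 188, 163, 120, 101, 90, 88, 117, 143, 154]
12 rear34 [330. 297.] [158, 123, 112, 113, 113, 118, 152, 174, 186, 186, 190, 159, 113, 97]
12 front34 [330. 343.] [165, 178, 182, 182, 182, 183, 184, 178, 147, 99, 94, 87, 76, 108, 142, 152]
17 rear34 [335. 297.] [155, 116, 110, 113, 113, 119, 160, 181, 190, 189, 191, 168, 137, 132]
17 front34 [334. 343.] [166, 183, 188, 188, 188, 189, 189, 178, 147, 99, 94, 88, 76, 109, 142, 153]
22 rear34 [339. 297.] [140, 113, 113, 114, 110, 114, 166, 186, 186, 165, 151, 151, 169, 193]
22 front34 [338. 343.] [165, 180, 185, 185, 184, 185, 187, 173, 145, 98, 89, 82, 75, 107, 142, 153]
w1.png 73 [-90.48 -68.13   5.  ]
w1.png 81 [-88.59 -82.15   5.  ]
w1.png 42 [   2.19 -308.98    5.  ]
w1.png 393 [252.63  61.06   5.  ]
w10.png 435 [-84.75 -78.24   5.  ]
```

Run:
```python
from h import *
for fn in('w1.png','w2.png','w10.png'):
    d=np.load(f'pics/{fn}.npz'); m=cv2.cvtColor(cv2.imread('pics/'+fn),cv2.COLOR_BGR2HSV)
    k=(((m[:,:,0]<8)|(m[:,:,0]>172))&(m[:,:,1]>130)&(m[:,:,2]>40)).astype(np.uint8); k=cv2.morphologyEx(k,3,np.ones((5,5)))
    n,_,s,c=cv2.connectedComponentsWithStats(k)
    for i in range(1,n):
        if s[i,4]>60: 
            p=toS(atz(d,[c[i]],.005)[0])
            if abs(p[0]+80)<50 and p[1]<0: print(fn,s[i],p)
robot.finish_job(); print(robot.read_t())
```

```text
w1.png [236 122  22  53 590] [-88.05 -77.53   5.  ]
w2.png [274 124  23  58 631] [-87.39 -77.45   5.  ]
w10.png [246 210  22  50 561] [-86.86 -77.64   5.  ]
the job is handed in; nothing more can be done
the job is handed in; nothing more can be done
```

The holder is clipped against the end stop, the arm is clear, and I handed the job in at about 27.5 s of the 42 s allowed.

- **First pass:** one fingertip held the bar level at about 28 mm while the other pushed the holder under the jaw until the force rose at the stop. I then let the bar up and lifted clear. A check showed the holder skewed about 2–3°, with its +y side roughly 2 mm short of the stop.
- **Correction:** I pressed the bar down again, pushed nearer the middle of the channel until it was firmly blocked, backed the fingertip off, let the clip down and moved away.

**Last checks**
- **Holder:** its front edge is at stage x about 54.5–54.8 mm (stop at 55) and its rear edge at about −15.3 to −16 mm (expected −15). About 0.5 mm of skew, under 1°, may remain; that is less than one pixel.
- **Bystanders:** in the top view both weights matched their starting place exactly, and the magnifier showed no shift (a weaker match because of shadow). The snips could not be matched in the top view because of the arm and its shadow. The wrist views put them within about 1 mm of where they started.
- **Forces:** the wrist force components I read stayed under about 15 N. After the last lift they were near zero, with the robot touching nothing.
- **Disagreements:** the robot's contact position put the rear edge about 2 mm behind the camera value. I put this down to fingertip shape and calibration. The camera fit also placed the stage 2.6 mm too low; I used the heights given in the text.
- **Not seen by eye:** I had used all 12 picture views by then, so the final state was checked only from image numbers. I did not measure the clip angle; the last picture I viewed, before the correction, showed its arm lying on the holder.

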